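# Hang the lipped bin on the slatted stand

### The job

On the workshop table stand two long narrow white bins; take the one that has a hook lip at its back and hang it in the free middle of the slatted wooden stand, between the two short bins that already hang there. Tilt its front up so that the lip goes through the gap between the two laths and up behind the upper one, then swing the front down until the bin hangs level on the lower lath, and let go. Leave the plain bin without a lip where it stands.

Things in the scene. Friction and masses are not known exactly. Their poses are not given: they have to be found in the camera images.
- hook_bin: (In mm.) Loose open white plastic bin, 130 long (x), 50 wide (y), 60 high, walls 3, about 0.2 kg, with a hook lip on its back (+x) wall. Origin: centre of its underside, z up. Stands upright, lip away from the robot, left or right of the stand. Grip it from above across its 50 width. Hung home, its origin is at x -65, y 0, z 84 in the stand's frame, axes parallel, at most 3 degrees nose-down.
- lip_tip (a point): Middle of the lip's top edge, mm: x 76, y 0, z 100 in the bin's frame. The lip is an L of 4 thick sheet, 36 wide: a tongue flush with the rim (z 56 to 60) runs back from the back wall's outer face (x 65) to x 78; at its end a plate (x 74 to 78) stands up to z 100, leaving a 9 slot, open upward, ahead of the plate.
- plain_bin: Loose white bin of the same 130 x 50 x 60 size but without any lip, a bystander, on the other side of the stand from hook_bin. Origin: centre of its underside.
- stand: Fixed wooden stand (mm), 340 wide (y), 200 high. Origin: on the table under the middle of the laths' front face; +x away from the robot through the laths. Two level laths 6 thick (x 0 to 6): lower z 60 to 140, upper z 176 to 200; open behind but for end posts at y -161, 161. Two short white bins (80 deep, 50 wide) hang fixed in front at y -125 and 125, rim z 144, contents below the rim.
- gap (a point): Middle of the lower lath's top edge (x 3, y 0, z 140 in the stand's frame), the floor of the 36 high gap between the laths. The tongue of the hung bin rests here, its back wall against the lath's front face and the lip's plate up behind the upper lath.
Mind the look-alikes: they are no part of the job. Leave any red look-alike of the hook_bin alone.

How it is judged:
By the outcome, as a careful person would: the job done as asked, in the order asked, and still so for the second after the job is handed in, with the robot touching nothing.
It also fails if it takes over 48 s, if anything falls off the work surface, if the arm or the gripper's body presses on something with over 40 N, if the wrist force passes 120 N, or if a joint passes its speed limit or range.

### The arm

A 6-joint arm with a two-finger parallel gripper is mounted at the origin on the work surface. World frame = base frame: x ahead of the robot, y to its left, z up, the work surface at z = 0. Lengths are in m, angles in rad, forces in N, time in s.
With the tool pointing down it reaches from about 0.375 to 0.9 m from the base axis. Payload 3.1 kg.
Tool frame: the origin (TCP) lies at the centre of the arm's flange, where the gripper is bolted on; the fingertips stand 182 mm ahead of it and the grasp point (between the pads) lies 164 mm ahead of it; z points along the fingers, y is the line along which they close (so a half turn about z gives the same grasp; the last joint's range is limited). The gripper opens to 87 mm and grips with 3 to 60 N. Pads are 19 mm wide; open, the fingers measure 117 mm over their backs; the gripper's body (75 mm by 190 mm) begins 51 mm behind the grasp point.
Start: joints at [-0.178, 0.527, 1.433, -0, 1.181, -0.178], TCP at [0.625, 0, 0.405] pointing down, gripper open.
Joint ranges: [-3.08, 3.08], [-0.75, 2.2], [0.22, 2.44], [-1.43, 4.57], [0, 2.65], [-2.85, 2.85]. Speed limits (rad/s): [2.79, 2.79, 3.14, 3.14, 3.14, 3.14].

### API

Orientations are given as a unit quaternion [x, y, z, w].
In Python, from rig import * gives the robot as it stands.
- The arm moves only by the tool move_arm, never from a script. Its argument "commands" is a list that holds one entry, the list of rows, each a list of 6 numbers: the shift along the tool's x, y, z in units of 40 mm (1.0 is 40 mm), then the turn, a rotation vector about the tool's x, y, z in rad. A call has 1 to 12 rows; each row is the pose to reach, as a shift and turn from the pose commanded when the call began, along the tool's axes at that moment; what a row does not reach only later rows make up. A row lasts 1/8 s, in which the tool goes at most 62.5 mm and 10.7 degrees, less where a joint would pass 70% of its speed; a pose out of reach is approached as far as the arm can. A call with a gripper value outside its range is refused whole. "claw" is the closure, from -1 (fully open) to 1 (shut), so that 0 is half open, set as the call begins (left out, the last holds). The fingers move at their own pace and stop on an object; "squeeze" is the grip in N (left out, the last holds). Time passes only in rows, so rows that repeat a pose let the fingers close. It gives the time, the measured TCP pose, the force, the opening and the grip force at its end, in the units of the state.
- get_obs(): the state, without advancing time (a new reading comes with each control period).
- camera(name): name is "scene" or "side" or "wrist"; returns a dict with "pixels" (480x640x3 uint8, blue, green, red), "range_z" (480x640 float32, m along the optical axis (not along the pixel's ray), 0 where there is no reading), "camera_matrix" (3x3 intrinsics, pixels), "extrinsics" (4x4, takes a point from world to camera coordinates). Camera axes: x right, y up, looking along -z (the intrinsics and any distortion apply to the point x, -y, -z); pixel columns grow to the right and rows downward; lengths in m; the calibration is good to about 2 mm. The wrist camera is an equidistant fisheye: a pixel r from the principal point sees the ray r / f radians off the axis. A picture is of the moment at which its call begins.
- hand_in(): hands the job in; it is judged then, once.
The state is a dict: "time": time; "q": joint angles; "joint_velocities": joint speeds; "joint_torque": joint torques, N m; "position": TCP position; "tool_rot": TCP orientation; "ft_force": force on the tool from outside, world axes, zero at the start; "moment": the same for the moment, N m; "grip_width": finger opening in m; "grip_force": force on a finger pad.
Only numpy, scipy, OpenCV 4.12 (cv2) and the standard library are available. Lean on these libraries where they do the work, as an engineer would, in place of code of your own. Each camera call takes 0.05 s, during which the arm holds its last target. There are 200 camera calls.

## Working session

There is one attempt and no reset: what is moved stays moved. The work goes in short steps, Python scripts to look and compute and a tool call to move; the robot and the scene stay as the last step left them, time stands still between calls to the robot, and variables do not carry over. Pictures are saved under pics/ and viewed, at most 10 in all, crops included, and the job is handed in when it is done.

Besides the shell and the picture viewer there is one more tool, called after "Emit:" by a JSON object that holds its "name" and its "arguments", one argument or row to a line. move_arm: Moves the arm, as the interface text tells. Its arguments: {"type":"object","properties":{"commands":{"type":"array","items":{"type":"array","items":{"type":"array","items":{"type":"number"}}}},"claw":{"type":"number"},"squeeze":{"type":"number"}},"required":["commands"]}

```bash
mkdir -p pics; cat > h.py <<'E'
from rig import *
import numpy as np, cv2
def cloud(c):
    K=c["camera_matrix"];T=c["extrinsics"];d=c["range_z"]
    v,u=np.mgrid[0:480,0:640]
    P=np.stack([(u-K[0,2])/K[0,0]*d,-(v-K[1,2])/K[1,1]*d,-d],-1)
    W=(P-T[:3,3])@T[:3,:3]
    W[d==0]=np.nan
    return W
E
python3 - <<'E'
from h import *
for n in("scene","side"):
    c=camera(n);cv2.imwrite(f"pics/{n}0.png",c["pixels"]);np.savez(f"{n}0.npz",**c)
    T=c["extrinsics"];print(n,-T[:3,:3].T@T[:3,3],c["camera_matrix"])
print(get_obs())
E
```

```text
scene [1.15300271 0.46288293 0.64388386] [[449.36383788   0.         314.3629625 ]
 [  0.         449.36383788 239.61098608]
 [  0.           0.           1.        ]]
side [ 0.17620401 -0.58802929  0.73293192] [[447.88775702   0.         324.66641007]
 [  0.         447.88775702 242.68654903]
 [  0.           0.           1.        ]]
{'time': 0.1, 'q': array([-1.78531593e-01,  5.28393696e-01,  1.43373778e+00, -3.23639850e-05,
        1.18140848e+00, -1.78485361e-01]), 'joint_velocities': array([ 2.88650740e-04, -1.92440229e-03, -3.33999920e-03,  6.58475222e-05,
        2.46936684e-03, -8.92604165e-04]), 'joint_torque': array([-3.02360622e-04, -4.40987206e+01, -1.77151054e+01,  6.34850166e-02,
        5.34114777e-02, -3.85449334e-05]), 'position': array([6.24705496e-01, 5.91123483e-05, 4.03868127e-01]), 'tool_rot': array([ 7.07118437e-01,  7.07094455e-01, -5.67581586e-04, -7.91249182e-04]), 'ft_force': array([-0.53772958, -0.74862597, -0.02673017]), 'moment': array([0.01645664, 0.01938515, 0.00394079]), 'grip_force': 0.0, 'grip_width': 0.08732945825593365}
```

View pics/scene0.png

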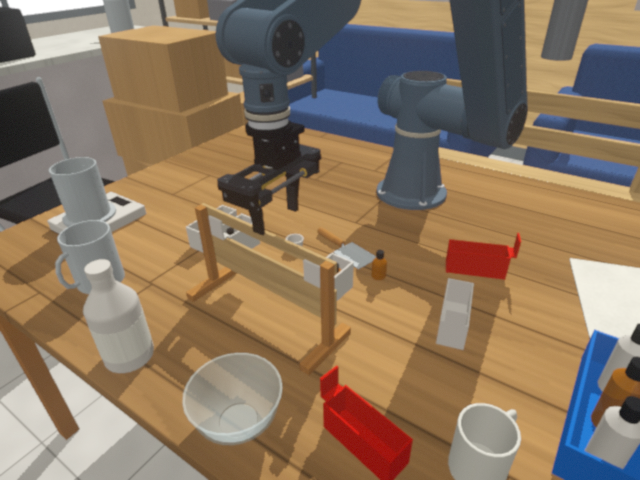

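View pics/side0.png

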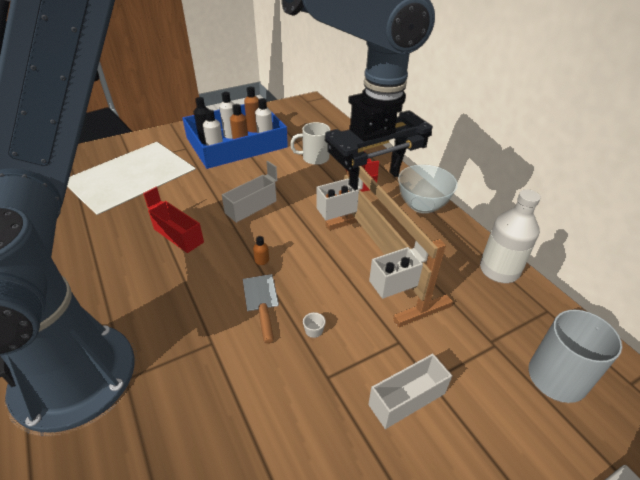

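The scene view shows white bins at side pixels (250,195), with a lip plate at (272,172), and at (410,390), with no lip. Red look-alikes are at side (175,220) and (370,170). The white bin at side (250,195), scene (457,312), fits hook_bin. I'll confirm it in a crop and measure.

```bash
python3 - <<'E'
from h import *
s=dict(np.load("side0.npz"));c=dict(np.load("scene0.npz"))
a=cv2.resize(s["pixels"][140:250,190:330],None,fx=4,fy=4,interpolation=2)[:440,:400]
b=cv2.resize(c["pixels"][260:370,410:510],None,fx=4,fy=4,interpolation=2)
cv2.imwrite("pics/crop.png",np.hstack([a,b]))
def allp(): 
    return [(n,cloud(x),cv2.cvtColor(x["pixels"],cv2.COLOR_BGR2HSV)) for n,x in(("side",s),("scene",c))]
for n,W,H in allp():
    u0,v0,u1,v1=(215,155,285,228) if n=="side" else (425,265,485,355)
    w=W[v0:v1,u0:u1].reshape(-1,3);h=H[v0:v1,u0:u1].reshape(-1,3)
    m=(h[:,1]<60)&(w[:,2]>.005);w=w[m]
    print(n,len(w),np.nanmin(w,0),np.nanmax(w,0))
    for lo,hi in((.053,.064),(.066,.104)):
        k=w[(w[:,2]>lo)&(w[:,2]<hi)]
        if len(k)>5: print(lo,len(k),cv2.minAreaRect((k[:,:2]*1000).astype(np.float32)),k.mean(0),k.max(0))
    # stand: wood
    u0,v0,u1,v1=(345,150,460,330) if n=="side" else (180,195,360,375)
    w=W[v0:v1,u0:u1].reshape(-1,3);h=H[v0:v1,u0:u1].reshape(-1,3)
    for lo,hi in((.08,.135),(.18,.197),(.198,.204)):
        k=w[(h[:,1]>70)&(w[:,2]>lo)&(w[:,2]<hi)]
        k=k[(abs(k[:,1])<.3)&(k[:,0]>.4)]
        if len(k)>20:
            f=cv2.fitLine((k[:,:2]*1000).astype(np.float32),cv2.DIST_HUBER,0,.01,.01).ravel()
            print("stand",lo,len(k),f, np.percentile(k,[1,50,99],axis=0).round(4).tolist())
E
```

```text
side 1669 [0.39763862 0.26232753 0.00508169] [0.54602644 0.34577562 0.10251579]
0.053 385 ((471.5455627441406, 305.723876953125), (144.67137145996094, 54.64069366455078), 15.07859992980957) [0.47256693 0.30392239 0.0581164 ] [0.54530974 0.34577562 0.06388143]
0.066 107 ((539.2907104492188, 323.9006042480469), (5.663098335266113, 38.69099044799805), 13.608393669128418) [0.53931531 0.32184936 0.08458205] [0.54602644 0.34336919 0.10251579]
stand 0.08 1315 [ 6.8614610e-02  9.9764323e-01  6.3455353e+02 -4.5743607e+01] [[0.6234, -0.1962, 0.0808], [0.6358, -0.0394, 0.1081], [0.7877, 0.2144, 0.1346]]
stand 0.18 664 [ 6.6070631e-02  9.9781495e-01  6.3240967e+02 -7.3985878e+01] [[0.6238, -0.1963, 0.1804], [0.6321, -0.0952, 0.1888], [0.645, 0.0756, 0.1969]]
stand 0.198 438 [ 5.5304982e-02  9.9846953e-01  6.3515131e+02 -7.4796501e+01] [[0.6242, -0.195, 0.1982], [0.6352, -0.1072, 0.2002], [0.6479, 0.0756, 0.2022]]
scene 1603 [0.39819442 0.26644571 0.00506417] [0.54785586 0.34586685 0.10142879]
0.053 324 ((472.9805908203125, 307.07080078125), (146.6940155029297, 49.98208236694336), 14.523914337158203) [0.47391366 0.30808714 0.0589366 ] [0.5476896  0.34586685 0.06382089]
0.066 347 ((540.91796875, 324.6448059082031), (6.8145670890808105, 36.02153015136719), 11.72896957397461) [0.54152691 0.32498344 0.08469593] [0.54785586 0.34232258 0.10142879]
stand 0.08 2941 [ 7.0451334e-02  9.9751520e-01  6.4194672e+02 -1.8093527e+01] [[0.6227, -0.191, 0.0807], [0.6438, -0.001, 0.1071], [0.7691, 0.2161, 0.1342]]
stand 0.18 991 [ 6.9489658e-02  9.9758267e-01  6.4222467e+02 -1.3259133e+01] [[0.6308, -0.1906, 0.1802], [0.6441, 0.0027, 0.1887], [0.6711, 0.1442, 0.1968]]
stand 0.198 497 [ 7.0418753e-02  9.9751753e-01  6.4158612e+02 -4.8452654e+00] [[0.6262, -0.1937, 0.1981], [0.6435, 0.0279, 0.1998], [0.6702, 0.1431, 0.2016]]
```

View pics/crop.png

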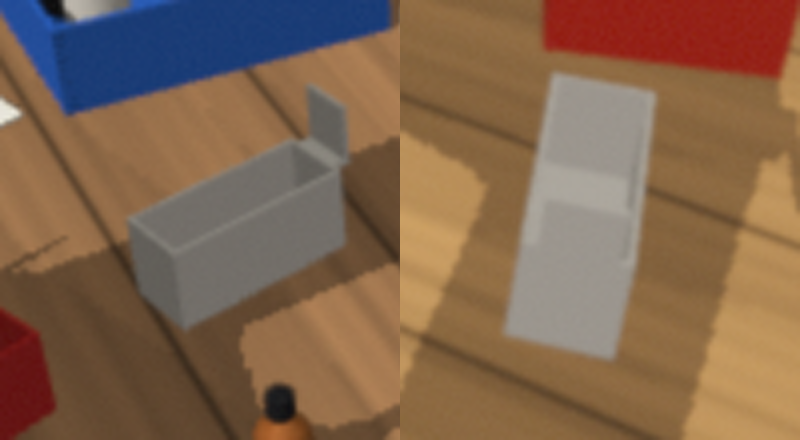

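The crop confirms it: the white bin has a lip plate at its back (crop pixel 327,120; side 272,172). The other white bin, at side (410,390), has none. Next I need the stand's middle, the red neighbour's position and the wrist camera's mounting.

```bash
python3 - <<'E'
from h import *
s=dict(np.load("side0.npz"));c=dict(np.load("scene0.npz"))
ex=np.array([.9976,-.0695]);ey=np.array([.0695,.9976])
for n,x,(u0,v0,u1,v1) in(("side",s,(310,150,460,330)),("scene",c,(180,195,360,375))):
    W=cloud(x);H=cv2.cvtColor(x["pixels"],cv2.COLOR_BGR2HSV)
    w=W[v0:v1,u0:u1].reshape(-1,3);h=H[v0:v1,u0:u1].reshape(-1,3)
    X=(w[:,:2]-[.636,-.024])@ex;Y=(w[:,:2]-[.636,-.024])@ey
    wood=(h[:,1]>70)&(abs(X)<.02)&(w[:,2]>.05)&(w[:,2]<.205)
    print(n,"wood Y",np.percentile(Y[wood],[0,.3,1,99,99.7,100]))
    for z0,z1 in((.07,.13),(.18,.197)):
        k=wood&(abs(Y)<.09)&(w[:,2]>z0)&(w[:,2]<z1);print("  X",z0,np.percentile(X[k],[5,25,50,75,95]).round(4))
    wh=(h[:,1]<50)&(X<-.01)&(X>-.09)&(w[:,2]>.1)&(w[:,2]<.15)
    for sg in(-1,1):
        k=wh&(Y*sg>.05)&(Y*sg<.19);print("  bin Y",sg,np.percentile(Y[k],[1,99]) if k.sum()>10 else k.sum())
    red=((H[...,0]<6)|(H[...,0]>174))&(H[...,1]>170)&(W[...,2]>.01)&(W[...,0]<.6)&(W[...,0]>.2)&(W[...,1]>0)
    print("  red",np.percentile(W[red],[1,99],axis=0).round(3) if red.sum() else 0)
cw=camera("wrist");o=get_obs()
from scipy.spatial.transform import Rotation as R
T=cw["extrinsics"];p=-T[:3,:3].T@T[:3,3];r=R.from_quat(o["tool_rot"])
print("cam in tool",r.inv().apply(p-o["position"]),"axis",r.inv().apply(-T[2,:3]))
E
```

```text
side wood Y [-0.17278486 -0.17208711 -0.17168292  0.11104504  0.16525462  0.17002174]
  X 0.07 [-0.0015 -0.0008 -0.0003  0.0002  0.0009]
  X 0.18 [-0.0013 -0.0007 -0.0003  0.0001  0.0008]
  bin Y -1 [-0.15223536 -0.10199143]
  bin Y 1 [0.09657707 0.14873848]
  red [[0.225 0.215 0.011]
 [0.314 0.358 0.096]]
scene wood Y [-0.17135197 -0.16393667 -0.15552556  0.16909407  0.1695486   0.17007432]
  X 0.07 [0.0038 0.0046 0.0052 0.0057 0.0066]
  X 0.18 [0.0038 0.0046 0.0052 0.0057 0.0065]
  bin Y -1 [-0.15075479 -0.09967829]
  bin Y 1 [0.10038056 0.14968524]
  red [[0.227 0.222 0.011]
 [0.316 0.358 0.094]]
cam in tool [0.06975098 0.00015218 0.02021849] axis [-0.25579185 -0.00156839  0.96673061]
```

```bash
cat >> h.py <<'E'
from scipy.spatial.transform import Rotation as R
import json,os
def getcmd():
    return json.load(open("cmd.json")) if os.path.exists("cmd.json") else [[.625,0,.405],[.70710678,.70710678,0,0]]
def tool(yaw,tilt):  # closing along bin y, tool x = -bin x; tilt = front up
    return R.from_euler("Z",yaw,degrees=True)*R.from_euler("y",tilt,degrees=True)*R.from_matrix(np.array([[-1,0,0],[0,1,0],[0,0,-1]]).T)
def rows(targets,save=True):
    p,q=getcmd();r=R.from_quat(q);out=[]
    for t,rt in targets:
        row=np.r_[r.inv().apply(np.array(t)-p)/.04,(r.inv()*rt).as_rotvec()].round(3);out.append(row.tolist())
    for o in out: print(o)
    e=np.array(out[-1])
    if save: json.dump([(np.array(p)+r.apply(e[:3]*.04)).tolist(),(r*R.from_rotvec(e[3:])).as_quat().tolist()],open("cmd.json","w"))
E
python3 - <<'E'
from h import *
rows([((.437,.2976,.33),tool(14.3,0))])
rows([((.437,.2976,.21),tool(14.3,0))])
E
```

```text
[7.44, -4.7, 1.875, 0.0, 0.0, -1.82]
[-0.0, -0.0, 3.0, 0.0, 0.0, -0.0]
```

Emit:
{"name": "move_arm", "arguments": {
  "commands": [
    [[7.44,-4.7,1.875,0,0,-1.82],[7.44,-4.7,1.875,0,0,-1.82],[7.44,-4.7,1.875,0,0,-1.82],[7.44,-4.7,1.875,0,0,-1.82],[7.44,-4.7,1.875,0,0,-1.82],[7.44,-4.7,1.875,0,0,-1.82],[7.44,-4.7,1.875,0,0,-1.82],[7.44,-4.7,1.875,0,0,-1.82],[7.44,-4.7,1.875,0,0,-1.82],[7.44,-4.7,1.875,0,0,-1.82],[7.44,-4.7,1.875,0,0,-1.82],[7.44,-4.7,1.875,0,0,-1.82]]
  ],
  "claw": -1
}}

```text
time: 1.65
position: [0.437, 0.2976, 0.3297]
tool_rot: [-0.123, 0.992, -0.0, -0.0]
ft_force: [-0.1, 0.1, -0.2]
grip_width: 0.0872
grip_force: 0.0
```

```bash
python3 - <<'E'
from h import *
c=camera("side");cv2.imwrite("pics/side1.png",c["pixels"])
o=get_obs();print(o["time"],o["position"],R.from_quat(o["tool_rot"]).as_matrix().round(3),o["q"].round(3))
E
```

```text
1.7 [0.43697266 0.29760162 0.32967533] [[-0.97  -0.245 -0.   ]
 [-0.245  0.97  -0.   ]
 [ 0.     0.    -1.   ]] [ 0.386  0.506  1.747  0.     0.888 -1.432]
```

View pics/side1.png

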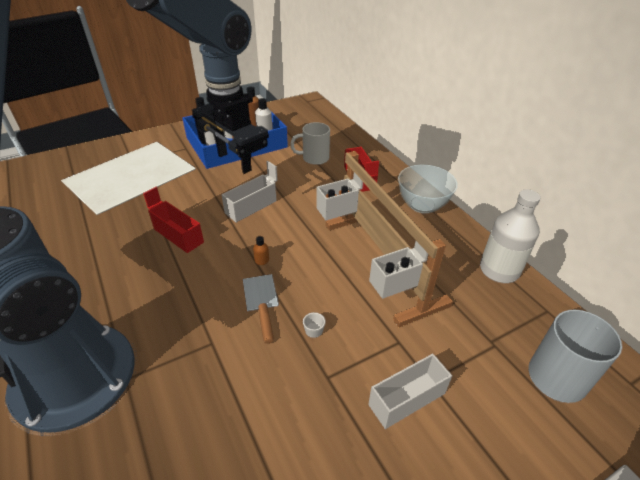

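The gripper hangs above the hook bin, with its near fingertip at (247,165) and the bin at (250,195), and it is aligned. Descend and grip.

Emit:
{"name": "move_arm", "arguments": {
  "commands": [
    [[0,0,1,0,0,0],[0,0,1.8,0,0,0],[0,0,2.4,0,0,0],[0,0,2.8,0,0,0],[0,0,3,0,0,0],[0,0,3,0,0,0],[0,0,3,0,0,0]]
  ]
}}

```text
time: 2.58
position: [0.4373, 0.2978, 0.2105]
tool_rot: [-0.124, 0.992, 0.0, 0.001]
ft_force: [-0.4, -0.8, 0.9]
grip_width: 0.087
grip_force: 0.0
```

Emit:
{"name": "move_arm", "arguments": {
  "commands": [
    [[0,0,0,0,0,0],[0,0,0,0,0,0],[0,0,0,0,0,0],[0,0,0,0,0,0],[0,0,0,0,0,0],[0,0,0,0,0,0],[0,0,0,0,0,0],[0,0,0,0,0,0]]
  ],
  "claw": 1,
  "squeeze": 30
}}

```text
time: 3.58
position: [0.437, 0.2976, 0.2098]
tool_rot: [-0.124, 0.992, 0.0, 0.0]
ft_force: [0.0, 0.4, 0.7]
grip_width: 0.0497
grip_force: 30.0
```

```bash
cat >> h.py <<'E'
O=np.array([.6356,-.025,0]);YAW=-4.0
G=[-.095,0,.154]   # TCP relative to the pivot (bin 65,0,56) in bin axes
def tgt(px,h,th,dy=0):
    S=R.from_euler("Z",YAW,degrees=True)
    return O+S.apply([px,dy,.140+h])+S.apply(R.from_euler("y",th,degrees=True).apply(G)),tool(YAW,th)
E
python3 - <<'E'
from h import *
rows([((.437,.2976,.40),tool(14.3,0))])
print(tgt(-.07,.014,55)[0])
rows([((.48,.0,.42),tool(YAW,0)),tgt(-.10,.08,55)])
E
```

```text
[-0.0, -0.0, -4.75, 0.0, 0.0, -0.0]
[ 0.63725561 -0.02511577  0.32015022]
[0.793, -7.475, -0.5, 0.0, 0.0, 0.319]
[-2.15, -8.818, 0.346, -0.153, 0.952, 0.294]
```

Emit:
{"name": "move_arm", "arguments": {
  "commands": [
    [[0,0,-0.5,0,0,0],[0,0,-1.5,0,0,0],[0,0,-2.7,0,0,0],[0,0,-3.9,0,0,0],[0,0,-4.6,0,0,0],[0,0,-4.75,0,0,0],[0,0,-4.75,0,0,0]]
  ]
}}

```text
time: 4.45
position: [0.4365, 0.2974, 0.3989]
tool_rot: [-0.124, 0.992, -0.0, -0.001]
ft_force: [-0.0, 0.3, -3.0]
grip_width: 0.0501
grip_force: 30.0
```

Emit:
{"name": "move_arm", "arguments": {
  "commands": [
    [[0.1,-1,-0.1,0,0,0.05],[0.3,-2.4,-0.3,0,0,0.12],[0.5,-3.8,-0.4,0,0,0.2],[0.7,-5.2,-0.5,0,0,0.26],[0.793,-6.5,-0.5,0,0,0.3],[0.793,-7.475,-0.5,0,0,0.319],[0.2,-7.7,-0.4,-0.03,0.16,0.317],[-0.4,-8.0,-0.2,-0.055,0.33,0.313],[-1.0,-8.3,-0.05,-0.08,0.5,0.309],[-1.5,-8.5,0.1,-0.107,0.66,0.304],[-1.9,-8.7,0.25,-0.13,0.82,0.298],[-2.15,-8.818,0.346,-0.153,0.952,0.294]]
  ]
}}

```text
time: 5.95
position: [0.6082, -0.0233, 0.3824]
tool_rot: [0.031, 0.885, 0.016, -0.465]
ft_force: [-0.2, -0.6, -2.2]
grip_width: 0.0497
grip_force: 30.0
```

Emit:
{"name": "move_arm", "arguments": {
  "commands": [
    [[0,0,0,0,0,0],[0,0,0,0,0,0],[0,0,0,0,0,0]]
  ]
}}

```text
time: 6.32
position: [0.6068, -0.0228, 0.3862]
tool_rot: [0.031, 0.887, 0.016, -0.461]
ft_force: [-0.3, 0.2, -2.3]
grip_width: 0.0496
grip_force: 30.0
```

```bash
python3 - <<'E'
from h import *
o=get_obs();p,q=getcmd();print(o["time"],o["position"],p,o["tool_rot"],q,o["q"].round(3),o["grip_width"])
for n in("side","scene"):
    c=camera(n);cv2.imwrite(f"pics/{n}2.png",c["pixels"]);np.savez(f"{n}2.npz",**c)
a=cv2.imread("pics/side2.png")[60:360,280:640];b=cv2.imread("pics/scene2.png")[60:360,120:520]
cv2.imwrite("pics/both2.png",np.hstack([a,b]))
E
```

```text
6.325 [ 0.60679753 -0.02279213  0.3862467 ] [0.6073355334559263, -0.023013793281394745, 0.38616] [ 0.03084914  0.88671279  0.0159889  -0.46101314] [0.030937452507421234, 0.8863643389489543, 0.016049566789997805, -0.4616747167408974] [-0.2    0.715  1.266 -0.124  2.112 -1.71 ] 0.04961072458708159
```

View pics/both2.png

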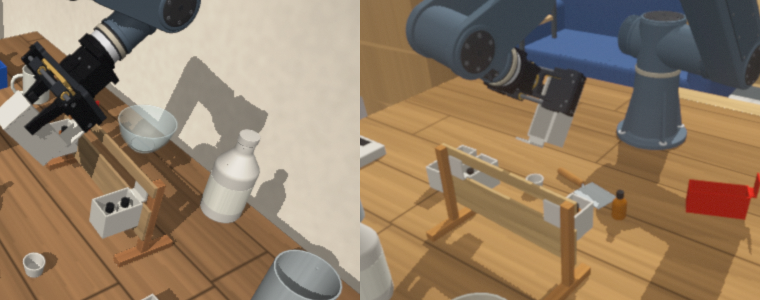

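Held and tilted, front up, in front of the stand's middle; the lip is near (525,140) in the right half. I'll check the bin's pose in the hand by mapping the white points into the expected bin frame.

```bash
cat >> h.py <<'E'
BASE=np.diag([-1.,1,-1])
def inbin(W,o):
    rb=R.from_quat(o["tool_rot"])*R.from_matrix(BASE)
    return rb.inv().apply(W-o["position"])+[-.030,0,.210]
E
python3 - <<'E'
from h import *
o=get_obs()
for n in("side","scene"):
    c=dict(np.load(f"{n}2.npz"));W=cloud(c).reshape(-1,3);H=cv2.cvtColor(c["pixels"],cv2.COLOR_BGR2HSV).reshape(-1,3)
    B=inbin(W,o);m=(abs(B[:,1])<.04)&(B[:,0]>-.09)&(B[:,0]<.1)&(B[:,2]>-.02)&(B[:,2]<.12)&(H[:,1]<60)&(H[:,2]>90)
    B=B[m]*1000
    f=lambda t,k:print(n,t,len(k),np.percentile(k,[3,50,97],axis=0).round(1).tolist() if len(k)>5 else "")
    f("lip",B[(B[:,0]>68)&(B[:,2]>66)])
    k=B[(B[:,0]>60)&(B[:,0]<70)&(B[:,2]<50)&(B[:,2]>6)&(abs(B[:,1])<22)];f("backwall",k)
    if len(k)>20:print(" slope dx/dz",np.polyfit(k[:,2],k[:,0],1))
    k=B[(abs(B[:,2])<6)&(B[:,0]>-55)&(B[:,0]<60)&(abs(B[:,1])<22)];f("bottom",k)
    if len(k)>20:print(" slope dz/dx",np.polyfit(k[:,0],k[:,2],1))
    k=B[(abs(B[:,1])>22)&(B[:,2]<55)&(B[:,2]>5)&(abs(B[:,0])<60)];f("side",k)
E
```

```text
side lip 264 [[72.6, -17.3, 67.1], [74.7, -0.8, 82.9], [77.6, 17.3, 98.1]]
side backwall 1 
side bottom 1 
side side 1213 [[-57.5, -26.2, 6.4], [3.4, -24.2, 26.5], [56.2, -22.4, 53.5]]
scene lip 55 [[74.4, -12.9, 68.9], [76.0, 9.3, 98.5], [78.1, 19.6, 101.6]]
scene backwall 13 [[60.3, -21.9, 9.0], [61.2, -20.7, 26.8], [62.4, -1.8, 47.8]]
scene bottom 51 [[3.0, -21.8, 0.5], [29.4, -20.4, 2.9], [57.8, -17.4, 5.4]]
 slope dz/dx [0.00544074 2.74995067]
scene side 622 [[2.3, -23.5, 6.2], [30.7, 24.7, 31.2], [58.3, 26.7, 53.9]]
```

The bin sits in the hand as expected, within about 1 mm. Approach and insert.

```bash
python3 - <<'E'
from h import *
rows([tgt(-.085,.05,55),tgt(-.07,.0144,55),tgt(-.05,.0144,55)])
print()
rows([tgt(x,.0144,55) for x in(-.04,-.03,-.02,-.01,-.001)])
E
```

```text
[-0.83, -0.0, 0.123, -0.0, -0.0, -0.0]
[-1.774, -0.0, 0.326, -0.0, -0.0, -0.0]
[-2.06, -0.0, -0.084, -0.0, -0.0, -0.0]

[-0.144, -0.0, -0.205, -0.0, -0.0, -0.0]
[-0.287, -0.0, -0.41, -0.0, -0.0, -0.0]
[-0.43, -0.0, -0.615, -0.0, -0.0, -0.0]
[-0.574, -0.0, -0.819, -0.0, -0.0, -0.0]
[-0.703, -0.0, -1.004, -0.0, -0.0, -0.0]
```

Emit:
{"name": "move_arm", "arguments": {
  "commands": [
    [[-0.4,0,0.06,0,0,0],[-0.83,0,0.123,0,0,0],[-1.3,0,0.22,0,0,0],[-1.774,0,0.326,0,0,0],[-2.06,0,-0.084,0,0,0],[-2.06,0,-0.084,0,0,0],[-2.06,0,-0.084,0,0,0]]
  ]
}}

```text
time: 7.3
position: [0.6569, -0.0264, 0.3197]
tool_rot: [0.031, 0.886, 0.016, -0.462]
ft_force: [0.0, -0.3, -1.7]
grip_width: 0.0496
grip_force: 30.0
```

```bash
python3 - <<'E'
from h import *
o=get_obs();p=tgt(-.05,.0144,55)[0];print(o["position"]-p)
c=camera("scene");cv2.imwrite("pics/scene3.png",cv2.resize(c["pixels"][130:350,180:440],None,fx=2.5,fy=2.5))
W=cloud(c).reshape(-1,3);H=cv2.cvtColor(c["pixels"],cv2.COLOR_BGR2HSV).reshape(-1,3)
S=(W-O)@R.from_euler("Z",YAW,degrees=True).as_matrix()*1000
m=(abs(S[:,1])<30)&(S[:,0]>-40)&(S[:,0]<-5)&(S[:,2]>140)&(S[:,2]<180)&(H[:,1]<60)
print(m.sum(),np.percentile(S[m],[2,50,98],axis=0).round(1))
B=inbin(W[m],o)*1000;k=B[(B[:,0]>68)&(B[:,2]>60)];print(len(k),np.percentile(k,[2,50,98],axis=0).round(1) if len(k) else"")
E
```

```text
[-0.00034362  0.00010029 -0.00084747]Traceback (most recent call last):
  File "<stdin>", line 7, in <module>
    return _quantile_unchecked(
        a, q, axis, out, overwrite_input, method, keepdims, weights)
    return _ureduce(a,
                    func=_quantile_ureduce_func,
    ...<5 lines>...
                    overwrite_input=overwrite_input,
                    method=method)
    r = func(a, **kwargs)
    result = _quantile(arr,
                       quantiles=q,
    ...<2 lines>...
                       out=out,
                       weights=wgt)
    slices_having_nans = np.isnan(arr[-1, ...])
                                  ~~~^^^^^^^^^
IndexError: index -1 is out of bounds for axis 0 with size 0
```

View pics/scene3.png

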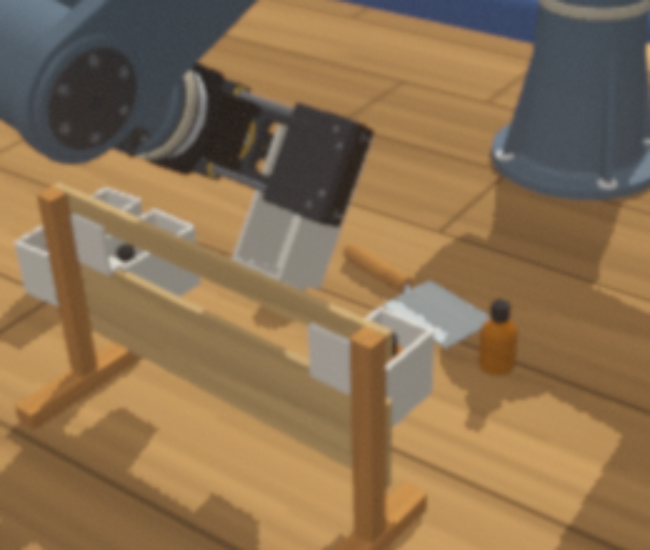

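The bin is tilted ahead of the stand's middle (crop 285,240), with the lip hidden by the upper lath. It is clear of both side bins. Insert slowly.

Emit:
{"name": "move_arm", "arguments": {
  "commands": [
    [[-0.072,0,-0.102,0,0,0],[-0.144,0,-0.205,0,0,0],[-0.215,0,-0.307,0,0,0],[-0.287,0,-0.41,0,0,0],[-0.36,0,-0.51,0,0,0],[-0.43,0,-0.615,0,0,0],[-0.5,0,-0.717,0,0,0],[-0.574,0,-0.819,0,0,0],[-0.64,0,-0.91,0,0,0],[-0.703,0,-1.004,0,0,0],[-0.703,0,-1.004,0,0,0],[-0.703,0,-1.004,0,0,0]]
  ]
}}

```text
time: 8.85
position: [0.706, -0.0299, 0.3202]
tool_rot: [0.031, 0.886, 0.016, -0.462]
ft_force: [0.5, 0.5, -2.0]
grip_width: 0.0498
grip_force: 30.0
```

```bash
python3 - <<'E'
from h import *
o=get_obs();p=tgt(-.001,.0144,55)[0];print(o["position"]-p,o["ft_force"])
c=camera("scene");cv2.imwrite("pics/scene4.png",cv2.resize(c["pixels"][180:330,190:360],None,fx=3.5,fy=3.5))
W=cloud(c).reshape(-1,3);H=cv2.cvtColor(c["pixels"],cv2.COLOR_BGR2HSV).reshape(-1,3)
B=inbin(W,o)*1000
k=B[(B[:,0]>70)&(B[:,0]<84)&(B[:,2]>54)&(B[:,2]<106)&(abs(B[:,1])<22)&(H[:,1]<70)];print(len(k),np.percentile(k,[2,50,98],axis=0).round(1) if len(k) else"")
rows([tgt(-.001,.0015+.006*np.tan(np.radians(t))+(.003 if t>1 else 0),t) for t in (47,39,31,23,15,10,5)])
E
```

```text
[-6.77713401e-05  5.95677586e-05 -3.04896668e-04] [ 0.48530635  0.50652824 -2.0340975 ]
163 [[ 70.2 -16.2  57.9]
 [ 74.5   5.   79.1]
 [ 78.2  19.2 101.4]]
[0.442, -0.0, 0.418, -0.0, -0.14, -0.0]
[0.866, -0.0, 0.877, -0.0, -0.28, -0.0]
[1.231, -0.0, 1.39, -0.0, -0.419, -0.0]
[1.528, -0.0, 1.95, -0.0, -0.559, 0.0]
[1.748, 0.0, 2.547, -0.0, -0.699, 0.0]
[1.845, 0.0, 2.935, -0.0, -0.786, 0.0]
[1.908, 0.0, 3.33, -0.0, -0.873, 0.0]
```

View pics/scene4.png

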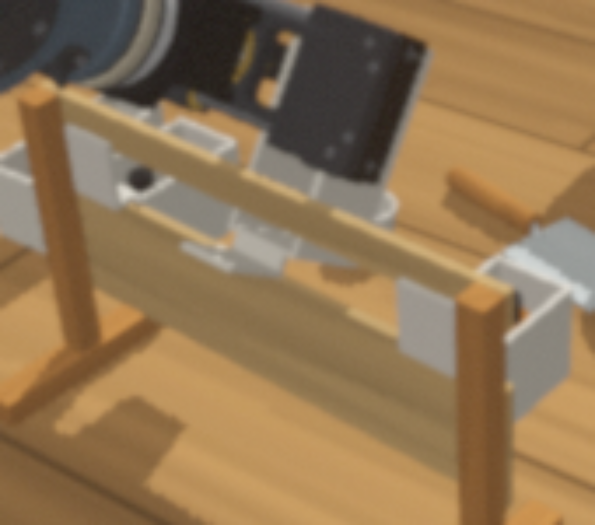

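The lip plate is through the gap (crop 235,255) with no contact force. Swing the front down.

Emit:
{"name": "move_arm", "arguments": {
  "commands": [
    [[0.225,0,0.205,0,-0.07,0],[0.442,0,0.418,0,-0.14,0],[0.66,0,0.643,0,-0.21,0],[0.866,0,0.877,0,-0.28,0],[1.055,0,1.13,0,-0.349,0],[1.231,0,1.39,0,-0.419,0],[1.39,0,1.665,0,-0.489,0],[1.528,0,1.95,0,-0.559,0],[1.748,0,2.547,0,-0.699,0],[1.845,0,2.935,0,-0.786,0],[1.908,0,3.33,0,-0.873,0],[1.908,0,3.33,0,-0.873,0]]
  ]
}}

```text
time: 10.4
position: [0.5516, -0.0188, 0.3064]
tool_rot: [0.035, 0.998, 0.002, -0.046]
ft_force: [-0.9, -0.6, -2.5]
grip_width: 0.0499
grip_force: 30.0
```

```bash
python3 - <<'E'
from h import *
o=get_obs();p,q=getcmd();print(o["position"]-p,o["ft_force"],o["moment"],(R.from_quat(q).inv()*R.from_quat(o["tool_rot"])).as_rotvec())
rows([tgt(-.001,.003,2),tgt(-.0005,.001,0),tgt(0,-.0005,0)])
E
```

```text
[-0.00193693  0.00043045 -0.00031872] [-0.88319129 -0.5694966  -2.45136143] [ 0.12168595 -0.02791406  0.02544167] [-6.53179142e-04  5.17808289e-03  4.30667853e-05]
[0.194, 0.0, 0.18, -0.0, -0.052, 0.0]
[0.305, 0.0, 0.321, -0.0, -0.087, 0.0]
[0.29, 0.0, 0.357, -0.0, -0.087, 0.0]
```

Emit:
{"name": "move_arm", "arguments": {
  "commands": [
    [[0.1,0,0.09,0,-0.026,0],[0.194,0,0.18,0,-0.052,0],[0.194,0,0.18,0,-0.052,0],[0.25,0,0.25,0,-0.07,0],[0.305,0,0.321,0,-0.087,0],[0.305,0,0.321,0,-0.087,0],[0.29,0,0.357,0,-0.087,0],[0.29,0,0.357,0,-0.087,0],[0.29,0,0.357,0,-0.087,0],[0.29,0,0.357,0,-0.087,0]]
  ]
}}

```text
time: 11.65
position: [0.5404, -0.0182, 0.2933]
tool_rot: [0.035, 0.999, 0.0, -0.001]
ft_force: [-5.2, 0.3, 2.8]
grip_width: 0.0494
grip_force: 30.0
```

```bash
python3 - <<'E'
from h import *
o=get_obs();p,q=getcmd();print(o["position"]-p,o["ft_force"],o["moment"],(R.from_quat(q).inv()*R.from_quat(o["tool_rot"])).as_rotvec())
S=R.from_euler("Z",YAW,degrees=True).as_matrix()
for n,(a,b,cc,d) in(("scene",(180,330,190,360)),("side",(150,320,290,460))):
    c=camera(n);cv2.imwrite(f"pics/{n}5.png",cv2.resize(c["pixels"][a:b,cc:d],(400,360)))
    W=cloud(c).reshape(-1,3);H=cv2.cvtColor(c["pixels"],cv2.COLOR_BGR2HSV).reshape(-1,3)
    s=(W-O)@S*1000
    k=s[(s[:,0]>7)&(s[:,0]<25)&(abs(s[:,1])<25)&(s[:,2]>138)&(s[:,2]<200)&(H[:,1]<70)];print(n,len(k),np.percentile(k,[2,50,98],axis=0).round(1) if len(k) else"")
    np.savez(f"{n}5.npz",**c)
cv2.imwrite("pics/both5.png",np.hstack([cv2.imread("pics/scene5.png"),cv2.imread("pics/side5.png")]))
E
```

```text
[-0.00044005  0.0001325  -0.00018132] [-5.17239339  0.28678446  2.83365193] [ 0.16617714  0.63044469 -0.07604767] [-1.69320846e-04  1.30859200e-03  9.22515526e-06]
scene 298 [[  8.3 -16.8 140.9]
 [ 12.    2.1 164.4]
 [ 13.5  19.  184.3]]
side 96 [[  7.4 -17.5 143.1]
 [  8.8  -2.6 153.6]
 [ 11.7  18.2 164.2]]
```

View pics/both5.png

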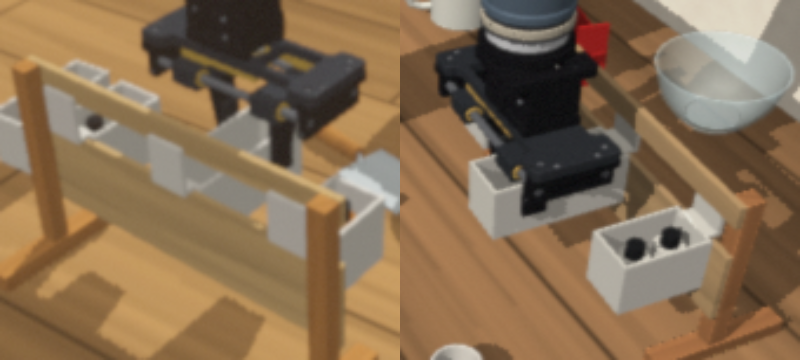

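The plate stands behind the upper lath (left 168,165; top at z 184), the wall is against the lath and the tongue is resting. Release and retreat straight up.

Emit:
{"name": "move_arm", "arguments": {
  "commands": [
    [[0,0,0,0,0,0],[0,0,0,0,0,0],[0,0,0,0,0,0],[0,0,0,0,0,0],[0,0,0,0,0,0],[0,0,0,0,0,0],[0,0,0,0,0,0],[0,0,0,0,0,0]]
  ],
  "claw": -1
}}

```text
time: 12.75
position: [0.5408, -0.0183, 0.2933]
tool_rot: [0.035, 0.999, -0.0, -0.0]
ft_force: [-0.2, -0.8, -0.7]
grip_width: 0.0869
grip_force: 0.0
```

Emit:
{"name": "move_arm", "arguments": {
  "commands": [
    [[0,0,-0.3,0,0,0],[0,0,-1,0,0,0],[0,0,-2,0,0,0],[0,0,-3,0,0,0],[0,0,-4,0,0,0],[0,0,-4,0,0,0],[0,0,-4,0,0,0],[0,0,-4,0,0,0]]
  ]
}}

```text
time: 13.75
position: [0.5404, -0.0182, 0.452]
tool_rot: [0.035, 0.999, 0.0, -0.002]
ft_force: [-0.8, 0.4, 0.8]
grip_width: 0.0867
grip_force: 0.0
```

```bash
python3 - <<'E'
from h import *
o=get_obs();print(o["time"],o["position"],o["ft_force"],o["grip_width"])
S=R.from_euler("Z",YAW,degrees=True).as_matrix()
ims=[]
for n,(a,b,cc,d) in(("scene",(180,330,190,360)),("side",(150,320,290,460))):
    c=camera(n);ims.append(cv2.resize(c["pixels"][a:b,cc:d],(400,360)))
    W=cloud(c).reshape(-1,3);H=cv2.cvtColor(c["pixels"],cv2.COLOR_BGR2HSV).reshape(-1,3)
    s=(W-O)@S*1000;w=(H[:,1]<70)
    f=lambda t,k:print(n,t,len(k),np.percentile(k,[2,50,98],axis=0).round(1).tolist() if len(k)>5 else "")
    f("plate",s[w&(s[:,0]>7)&(s[:,0]<25)&(abs(s[:,1])<25)&(s[:,2]>138)&(s[:,2]<200)])
    k=s[w&(s[:,0]>-130)&(s[:,0]<-5)&(abs(s[:,1])<30)&(abs(s[:,1])>21)&(s[:,2]>138)&(s[:,2]<150)];f("rim",k)
    if len(k)>20:print(" rim slope deg",np.degrees(np.polyfit(k[:,0],k[:,2],1)[0]))
cv2.imwrite("pics/both6.png",np.hstack(ims))
E
```

```text
13.75 [ 0.54037729 -0.01821736  0.45204361] [-0.75706723  0.43827231  0.75414337] 0.08672443358721195
scene plate 296 [[7.7, -16.8, 140.8], [10.0, 2.0, 163.9], [11.9, 19.1, 185.1]]
scene rim 123 [[-126.1, -24.4, 138.2], [-83.1, 24.2, 140.8], [-7.4, 27.0, 144.1]]
 rim slope deg 1.1220927398927665
side plate 54 [[7.1, -18.2, 143.2], [7.6, -4.4, 151.4], [10.3, 19.3, 164.4]]
side rim 286 [[-125.7, -25.8, 138.1], [-62.3, -21.7, 141.2], [-6.7, 26.5, 144.9]]
 rim slope deg 1.010251477851364
```

View pics/both6.png

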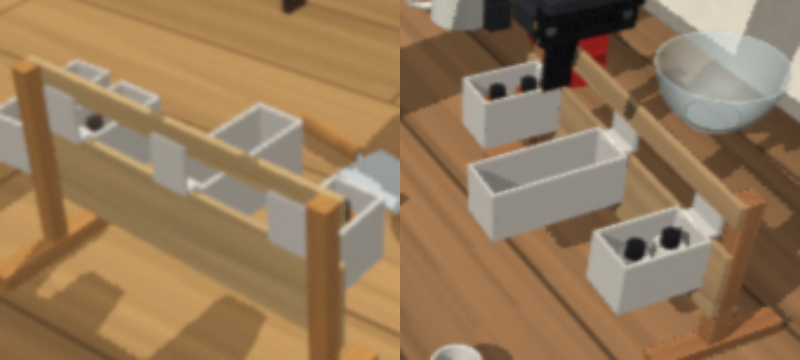

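It hangs in the middle, between the two short bins. The rim fit was clipped by my height window, so I'll recheck the nose-down angle without it and see whether it has stopped.

```bash
python3 - <<'E'
from h import *
S=R.from_euler("Z",YAW,degrees=True).as_matrix()
for n in("scene","side"):
    c=camera(n);s=(cloud(c)-O)@S*1000;H=cv2.cvtColor(c["pixels"],cv2.COLOR_BGR2HSV)
    m=(H[...,1]<70)&(s[...,0]>-140)&(s[...,0]<-2)&(abs(s[...,1])<30)&(s[...,2]>60)&(s[...,2]<150)
    k=s[m];xs=np.arange(-118,-10,6);z=[np.percentile(k[abs(k[:,0]-x)<3,2],97) for x in xs]
    print(n,"rim deg",np.degrees(np.polyfit(xs,z,1)[0]),np.round(z,1))
    f=k[(k[:,0]<-115)&(abs(k[:,1])<20)&(k[:,2]>90)&(k[:,2]<136)]
    if n=="side":print("front wall deg",-np.degrees(np.polyfit(f[:,2],f[:,0],1)[0]),len(f))
    p=s[(H[...,1]<70)&(s[...,0]>5)&(s[...,0]<20)&(abs(s[...,1])<15)&(s[...,2]>146)&(s[...,2]<182)]
    if n=="scene":print("plate deg",-np.degrees(np.polyfit(p[:,2],p[:,0],1)[0]),len(p))
E
```

```text
scene rim deg -3.381448304402477 [140.  141.3 140.3 141.2 142.6 141.3 141.7 141.2 142.6 141.8 112.6 119.6
 125.7 131.2 136.4 142.8 142.8 143.6]
plate deg 1.5835069843352154 178
side rim deg 1.9094659416971926 [140.9 140.5 141.  142.  142.  141.4 141.7 142.9 142.  142.8 142.3 143.4
 143.  143.8 144.3 144.  143.9 143.5]
front wall deg 1.5634224584867906 131
```

It hangs about 1.7° nose-down, within the 3° limit. The -3.4° rim fit from the scene camera is spoiled by the upper lath hiding part of the rim. Handing in.

```bash
python3 -c "
from rig import *
print(hand_in())"
```

```text
the job is handed in; nothing more can be done
None
```

The hook bin hangs in the free middle of the stand, lip up behind the upper lath and about 1.7° nose-down. I let go and raised the gripper clear, left the plain bin where it stood, and handed the job in at about 14 s.

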